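Brush out the tall jar and lid the jar set

ROBOT

A 6-joint arm with a two-finger parallel gripper is mounted at the origin on the work surface. World frame = base frame: x ahead of the robot, y to its left, z up, the work surface at z = 0. Lengths are in m, angles in rad, forces in N, time in s.
With the tool pointing down it reaches from about 0.375 to 0.925 m from the base axis. Payload 5.7 kg.
Tool frame: the origin (TCP) lies midway between the tips of the shut fingers; the grasp point (between the pads) lies 19 mm behind it; z points along the fingers, y is the line along which they close (so a half turn about z gives the same grasp; the last joint's range is limited). The gripper opens to 88 mm and grips with 3 to 60 N. Pads are 20 mm wide; open, the fingers measure 115 mm over their backs; the gripper's body (75 mm by 178 mm) begins 61 mm behind the grasp point.
Start: joints at [-1.273, 0.359, 1.51, -0, 1.272, -0.115], TCP at [0.241, -0.55, 0.223] pointing down, gripper open.
Joint ranges: [-2.97, 2.97], [-1.01, 2.36], [0.21, 2.38], [-0.96, 4.11], [0.2, 2.71], [-2.98, 2.98]. Speed limits (rad/s): [2.39, 2.39, 3.14, 3.14, 3.14, 3.14].

INTERFACE

Orientations are given as a unit quaternion [x, y, z, w].
In Python, from bench import move_ptp, servo_line, goto_joints, move_gripper, sleep, inverse_kinematics, capture, PlanningError, close_job, spot_in, silhouettes, current_clock, current_joint_pos, current_qvel, current_joint_torque, current_position, current_orientation, current_force, current_torque, current_finger_gap, current_grip_force gives the robot as it stands. Calls block until the motion is done:
- move_ptp(position, orientation): joint-space move of the TCP to a pose.
- servo_line(position, orientation=None, rate=0.15, contact_N=None): straight line of the TCP; orientation=None keeps the orientation; rate is the mean speed in m/s. With contact_N (N) it stops when the force on the tool has changed by that much, and returns True; else False.
- goto_joints(angles): joint-space move.
- move_gripper(opening): finger opening in m; the grip force is fixed at half the most; returns when the fingers have stopped.
- sleep(seconds).
- inverse_kinematics(position, orientation): joint angles nearest the present ones, or None.
- capture(name): name is "side" or "top" or "wrist"; returns a dict with "image" (400x640x3 uint8, blue, green, red), "range_z" (400x640 float32, m along the optical axis (not along the pixel's ray), 0 where there is no reading), "intrinsics" (3x3 intrinsics, pixels), "k1" (the pictures are not rectified: a ray, as slopes to the right and down, at radius r is drawn at 1 + k1 r^2 times it, then the intrinsics apply), "R" (3x3) and "t" (3): a world point X has camera coordinates R X + t. Camera axes: x right, y down, z forward; pixel columns grow to the right and rows downward; lengths in m; the calibration is good to about 2 mm. A picture is of the moment at which its call begins.
A pose or a line that the arm cannot do raises PlanningError and nothing moves.
- close_job(): hands the job in; it is judged then, once.
Trained networks look in the newest picture that a camera, given by its name, has taken for a name from the list of things; names that differ only in an ending like _2 or _b are one class to them, and where a whole thing is asked for, a point or a joint stands for the part that bears it (a point fixed in the world has none). Each returns a list of dicts, best first, with "conf" (0 to 1); they miss things now and then, are a little off and sometimes report something else, mostly with a low value. They report only what shows in the picture. A call takes as long as a camera call.
- spot_in(camera, query): "xy" ([column, row] in pixels, amid what is visible of it).
- silhouettes(camera, query): "region" (400x640 bool, what is visible of it) and "xy" ([column, row] in pixels, amid what is visible of it).
Readings, each from a call of its own:
- current_clock(): time.
- current_joint_pos(): joint angles.
- current_qvel(): joint speeds.
- current_joint_torque(): joint torques, N m.
- current_position(): TCP position.
- current_orientation(): TCP orientation.
- current_force(): force on the tool from outside, world axes, zero at the start.
- current_torque(): the same for the moment, N m.
- current_finger_gap(): finger opening in m.
- current_grip_force(): force on a finger pad.
Only numpy, scipy, OpenCV 4.12 (cv2) and the standard library are available. Lean on these libraries where they do the work, as an engineer would, in place of code of your own. Each camera call takes 0.05 s, during which the arm holds its last target. There are 200 camera calls.

TASK

The low storage jars are washed, but the tall one is still to do: lift its lid off and lay it down flat beside the jars or with the other lids, scrub the jar out with the bottle brush in two full strokes (each right down to the floor, then up until the top of the bristle head comes to the rim), and stand the brush back upright in its steel pot. Close every jar, the tall one included, with the wooden lid of its own size, seated level on the rim with the knob up (a lid without a jar is a spare), setting the lids on rather than dropping them. Leave the jars standing upright on the mat or the worktop, and do not disturb the mug, the soap bottle or the pepper mill.

Things in the scene. Friction and masses are not known exactly. Their poses are not given: they have to be found in the camera images.
- jar_tall: the tall white ceramic storage jar, round and straight-sided: outer diameter 82, height 130, wall 4, floor 6 thick (so the bore is 74); loose, about 0.26-0.42 kg. Origin: centre of its underside; z up through the mouth (rim at z = 130).
- lid_tall: bamboo lid for jar_tall: disc of diameter 82, 6 thick (z = 8 to 14); under it a chamfered locating boss of diameter 69 (z = 0 to 8) that enters the jar's mouth with 2.5 play; on top a round knob of diameter 26 (z = 14 to 44). 0.06-0.2 kg. Origin: centre of the boss's underside, z up. Seated, its origin is at z = 122 of the jar. Starts seated on jar_tall.
- jar_small: a low open white ceramic storage jar, round and straight-sided: outer diameter 70, height 80, wall 4, floor 6 thick (so the bore is 62); loose, about 0.23-0.4 kg. Origin: centre of its underside; z up through the mouth (rim at z = 80). May be absent (None).
- lid_small: bamboo lid for jar_small: disc of diameter 70, 6 thick (z = 8 to 14); under it a chamfered locating boss of diameter 57 (z = 0 to 8) that enters the jar's mouth with 2.5 play; on top a round knob of diameter 26 (z = 14 to 44). 0.06-0.2 kg. Origin: centre of the boss's underside, z up. Seated, its origin is at z = 72 of the jar. Starts knob up on mat_a. Spare if its jar is absent.
- jar_medium: a low open white ceramic storage jar, round and straight-sided: outer diameter 94, height 80, wall 4, floor 6 thick (so the bore is 86); loose, about 0.23-0.4 kg. Origin: centre of its underside; z up through the mouth (rim at z = 80). May be absent (None).
- lid_medium: bamboo lid for jar_medium: disc of diameter 94, 6 thick (z = 8 to 14); under it a chamfered locating boss of diameter 81 (z = 0 to 8) that enters the jar's mouth with 2.5 play; on top a round knob of diameter 26 (z = 14 to 44). 0.06-0.2 kg. Origin: centre of the boss's underside, z up. Seated, its origin is at z = 72 of the jar. Starts knob up on mat_a. Spare if its jar is absent.
- jar_large: a low open white ceramic storage jar, round and straight-sided: outer diameter 106, height 80, wall 4, floor 6 thick (so the bore is 98); loose, about 0.23-0.4 kg. Origin: centre of its underside; z up through the mouth (rim at z = 80). May be absent (None).
- lid_large: bamboo lid for jar_large: disc of diameter 106, 6 thick (z = 8 to 14); under it a chamfered locating boss of diameter 93 (z = 0 to 8) that enters the jar's mouth with 2.5 play; on top a round knob of diameter 26 (z = 14 to 44). 0.06-0.2 kg. Origin: centre of the boss's underside, z up. Seated, its origin is at z = 72 of the jar. Starts knob up on mat_a. Spare if its jar is absent.
- brush: bottle brush, upright in the pot: flat-ended bristle head of diameter 50 (z = 0 to 70; its firm core of diameter 44 is what touches), neck of diameter 12 (z = 70 to 112), square handle 22 x 22 (sides along its own x and y; z = 112 to 210). 0.08-0.15 kg. Origin: centre of the head's lower end, z up along the handle. It stands by itself on that end.
- pot: fixed round stainless steel pot, the brush's stand: outer diameter 70, bore 64, height 90, floor 5 thick. Origin: centre of its underside, z up.
- mat_a: fixed grey rubber drying mat, 260 (x) by 280 (y), 4 thick, on the worktop; three lids start on it, two by two about 140-150 apart, with a place left free for the fourth. Origin: centre of its underside.
- mat_b: the other drying mat, the same; the jars start on it.
- mug: bystander: dark grey mug with a handle, diameter 80, height 90. Origin under its centre.
- soap: bystander: soap bottle, diameter 60, height 160. Origin under its centre.
- mill: bystander: steel pepper mill, diameter 54, height 135. Origin under its centre.

How it is judged:
On the way, in this order (a step that is already met when the one before it is completed fails the run):
1. the tall jar's lid is off and lies flat, knob up, on a mat or the worktop (horizontal distance between lid_tall and jar_tall above 0.08 m and height (world z) of lid_tall below 0.012 m and angle between lid_tall's own z axis and vertical below 0.1 rad and linear speed of lid_tall below 0.02 m/s), for 0.1 s.
2. the brush head is down at the floor of the tall jar (its end within 12 mm of the floor) (horizontal distance between brush and jar_tall below 0.025 m and angle between jar_tall's own z axis and vertical below 0.25 rad and z of brush in the frame of jar_tall below 0.018 m), for 0.1 s.
3. the brush is drawn up inside the jar until the top of its head is at about the rim (its end 54 to 120 mm above the jar's underside) (horizontal distance between brush and jar_tall below 0.025 m and angle between jar_tall's own z axis and vertical below 0.25 rad and z of brush in the frame of jar_tall between 0.054 and 0.12 m), for 0.1 s.
4. the brush is down at the floor again (all of step 2), for 0.1 s.
5. the brush is drawn up a second time (all of step 3), for 0.1 s.
At the end, for the whole second after the job is handed in: Each jar stands upright (0.08 rad) on mat or worktop with its own lid at rest on it: centred within 5 mm, seated height within 3 mm, level within 0.05 rad; the brush rests in the pot, end within 10 mm of its floor and 15 mm of its centre, upright within 0.2 rad (horizontal distance between lid_tall and jar_tall below 0.005 m and z of lid_tall in the frame of jar_tall between 0.119 and 0.125 m and angle between the z axis of lid_tall and the z axis of jar_tall, either way round below 0.05 rad and angle between each of jar_tall, jar_small, jar_medium, jar_large's own z axis and vertical below 0.08 rad and height (world z) of each of jar_tall, jar_small, jar_medium, jar_large below 0.012 m and linear speed of each of lid_tall, jar_tall, lid_small, jar_small, lid_medium, jar_medium, lid_large, jar_large, brush below 0.02 m/s and horizontal distance between lid_small and jar_small below 0.005 m and z of lid_small in the frame of jar_small between 0.069 and 0.075 m and angle between the z axis of lid_small and the z axis of jar_small, either way round below 0.05 rad and horizontal distance between lid_medium and jar_medium below 0.005 m and z of lid_medium in the frame of jar_medium between 0.069 and 0.075 m and angle between the z axis of lid_medium and the z axis of jar_medium, either way round below 0.05 rad and horizontal distance between lid_large and jar_large below 0.005 m and z of lid_large in the frame of jar_large between 0.069 and 0.075 m and angle between the z axis of lid_large and the z axis of jar_large, either way round below 0.05 rad and horizontal distance between brush and pot below 0.015 m and z of brush in the frame of pot below 0.015 m and angle between brush's own z axis and vertical below 0.2 rad); the robot touches nothing.
It fails at once if the mug is disturbed (moved more than 40 mm or tipped) (distance of mug from where it was at the start of the episode above 0.04 m or angle between mug's own z axis and vertical above 0.5 rad).
It fails at once if the soap is disturbed (moved more than 40 mm or tipped) (distance of soap from where it was at the start of the episode above 0.04 m or angle between soap's own z axis and vertical above 0.5 rad).
It fails at once if the mill is disturbed (moved more than 40 mm or tipped) (distance of mill from where it was at the start of the episode above 0.04 m or angle between mill's own z axis and vertical above 0.5 rad).
It fails at once if a lid is dropped (falls freely at over 0.9 m/s above the worktop) ((linear speed of lid_tall above 0.9 m/s and height (world z) of lid_tall above 0.03 m and contact force between the fingers and lid_tall below 0.05 N) or (linear speed of lid_small above 0.9 m/s and height (world z) of lid_small above 0.03 m and contact force between the fingers and lid_small below 0.05 N) or (linear speed of lid_medium above 0.9 m/s and height (world z) of lid_medium above 0.03 m and contact force between the fingers and lid_medium below 0.05 N) or (linear speed of lid_large above 0.9 m/s and height (world z) of lid_large above 0.03 m and contact force between the fingers and lid_large below 0.05 N)).
Of jar_small, jar_medium, jar_large only 2 to 3 are there at a start; the rules pass over those that are not, and their reading is None.
At some moment in a run one of lid_small, lid_medium, lid_large, jar_small, jar_medium, jar_large may be knocked a few centimetres aside while the robot is not near it.
It also fails if it takes over 210 s, if anything falls off the work surface, if the arm or the gripper's body presses on something with over 40 N, if the wrist force passes 120 N, or if a joint passes its speed limit or range.

## Working session

There is one attempt and no reset: what is moved stays moved. The work goes in short steps, each a Python script; the robot and the scene stay as the last script left them, time stands still between calls to the robot, and variables do not carry over. Pictures are saved under pics/ and viewed, at most 14 in all, crops included, and the job is handed in when it is done.

```bash
ls; mkdir -p pics
cat > h.py <<'E'
import numpy as np, cv2
from bench import *
def pix2ray(c,uv):
    K=c["intrinsics"]; uv=np.asarray(uv,float).reshape(-1,2)
    d=np.c_[(uv[:,0]-K[0,2])/K[0,0],(uv[:,1]-K[1,2])/K[1,1]]
    s=d.copy()
    for _ in range(15): s=d/(1+c["k1"]*(s**2).sum(1,keepdims=True))
    return np.c_[s,np.ones(len(s))]
def world(c,uv,z):  # depth along axis
    return (pix2ray(c,uv)*np.reshape(z,(-1,1))-c["t"])@c["R"]
def plane(c,uv,h):
    r=pix2ray(c,uv)@c["R"]; o=-c["R"].T@c["t"]
    return o+r*((h-o[2])/r[:,2:3])
def cloud(c,mask=None):
    z=c["range_z"]; m=z>0
    if mask is not None: m&=mask
    v,u=np.nonzero(m); return world(c,np.c_[u,v],z[v,u])
E
python3 - <<'E'
from h import *
print(current_clock(),current_orientation(),current_position())
ims=[]
for n in ("side","top"):
    c=capture(n); ims.append(c["image"]); print(n,-c["R"].T@c["t"],c["R"][2],c["k1"],c["intrinsics"][0,0])
    for q in "jar_tall lid_tall jar_small lid_small jar_medium lid_medium jar_large lid_large brush pot mat_a mat_b mug soap mill".split():
        for s in silhouettes(n,q)[:4]:
            if s["conf"]<0.3: continue
            P=cloud(c,s["region"])
            if len(P)<10: continue
            top=P[P[:,2]>np.percentile(P[:,2],98)-.006]
            print(n,q,round(s["conf"],2),np.round(s["xy"]),"z%.3f"%np.percentile(P[:,2],98),np.round((P[:,:2].min(0)+P[:,:2].max(0))/2,3),np.round(np.ptp(P[:,:2],axis=0),3),len(P))
    cv2.imwrite(f"pics/{n}0.png",c["image"])
print(current_clock())
E
```

```text
bench.py
pics
0.0 [ 9.78772826e-01  2.04946136e-01 -8.30694773e-05 -9.10502076e-04] [ 0.24050636 -0.54892574  0.22181216]
side [-0.10648294  0.73596374  0.91932868] [ 0.51422359 -0.6142326  -0.59857532] -0.1403837190054586 466.7159816985346
side jar_tall 0.61 [341. 200.] z0.133 [ 0.594 -0.146] [0.073 0.068] 914
side lid_tall 0.7 [344. 177.] z0.172 [ 0.665 -0.241] [0.216 0.256] 399
side lid_tall 0.45 [342. 204.] z0.131 [ 0.608 -0.21 ] [0.103 0.196] 883
side jar_small 0.72 [372. 182.] z0.086 [ 0.63  -0.364] [0.145 0.188] 648
side lid_small 0.84 [276. 264.] z0.049 [0.596 0.138] [0.083 0.08 ] 416
side lid_small 0.34 [371. 181.] z0.086 [ 0.594 -0.308] [0.071 0.074] 602
side jar_medium 0.52 [276. 264.] z0.049 [0.595 0.144] [0.081 0.069] 407
side lid_medium 0.76 [310. 291.] z0.048 [0.453 0.141] [0.091 0.103] 775
side lid_medium 0.32 [371. 181.] z0.085 [ 0.594 -0.307] [0.071 0.073] 541
side jar_large 0.89 [380. 220.] z0.086 [ 0.487 -0.199] [0.168 0.204] 1451
side lid_large 0.85 [230. 299.] z0.049 [0.607 0.299] [0.125 0.109] 1079
side pot 0.65 [315. 231.] z0.091 [ 0.578 -0.008] [0.071 0.075] 
[... 1489 characters left out ...]
 -0.01 ] [0.071 0.075] 347
top mat_a 0.82 [196. 241.] z0.008 [0.522 0.222] [0.264 0.285] 8128
top mat_a 0.58 [336. 146.] z0.137 [ 0.763 -0.133] [0.075 0.057] 544
top mat_a 0.55 [286. 211.] z0.216 [ 0.579 -0.015] [0.049 0.048] 429
top mat_b 0.82 [196. 241.] z0.008 [0.522 0.222] [0.264 0.285] 8128
top mat_b 0.58 [336. 146.] z0.137 [ 0.763 -0.133] [0.075 0.057] 544
top mat_b 0.55 [286. 211.] z0.216 [ 0.579 -0.015] [0.049 0.048] 429
top mug 0.72 [230. 147.] z0.091 [0.725 0.137] [0.108 0.083] 1218
top soap 0.7 [473. 263.] z0.162 [ 0.457 -0.453] [0.06  0.052] 893
top mill 0.79 [336. 144.] z0.137 [ 0.762 -0.131] [0.077 0.052] 546
top mill 0.31 [167. 204.] z0.048 [0.596 0.301] [0.099 0.107] 1302
1.6
```

View pics/top0.png

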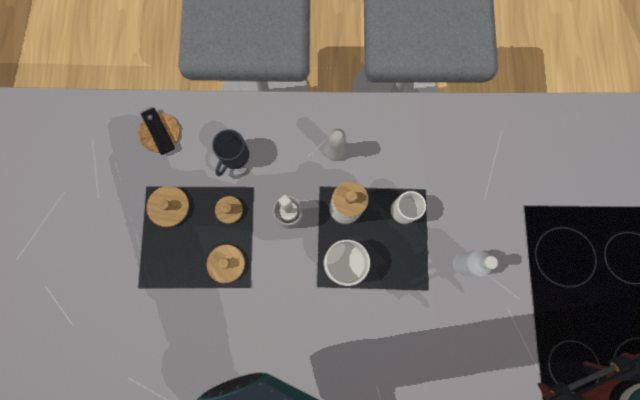

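View pics/side0.png

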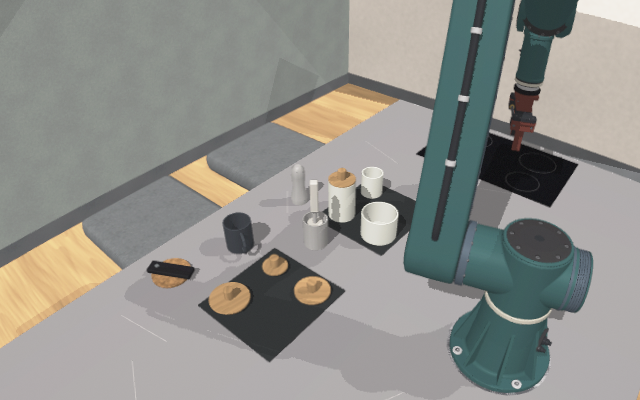

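The top view shows three lids on mat_a: large (168,205), small (228,207) and medium (228,264). The slot at about (168,264) is free. On mat_b are the lidded tall jar (348,203) and two low open jars, at (408,207) and (347,262). The brush is in the pot at (287,211). The side view agrees. The object at (160,132) is a trivet with a black-handled item on it, not one of our lids. Next I'll refine the measurements and look from the wrist.

```bash
cat >> h.py <<'E'
from scipy.optimize import least_squares
def q(psi): return [np.cos(psi/2),np.sin(psi/2),0,0]
H=np.pi/2
def fit(P,xy,h,R=None,near=.075,dz=.005,outer=True):
    """circle through the outline of the level patch at height about h near xy -> x,y,R,z,rms,n"""
    m=(np.hypot(*(P[:,:2]-xy).T)<near)&(abs(P[:,2]-h)<dz); Q=P[m]
    if len(Q)<15: return None
    hull=cv2.convexHull(Q[:,:2].astype(np.float32))[:,0].astype(float)
    f=(lambda p: np.hypot(*(hull-p[:2]).T)-p[2]) if R is None else (lambda p: np.hypot(*(hull-p[:2]).T)-R)
    s=least_squares(f,[*hull.mean(0),.04] if R is None else hull.mean(0),loss="soft_l1",f_scale=.001)
    return np.round([*s.x[:2],s.x[2] if R is None else R,np.median(Q[:,2]),np.std(s.fun),len(Q)],4)
E
python3 - <<'E'
from h import *
T={"lid_tall knob":((.59,-.15),.170),"lid_tall disc":((.59,-.15),.140),"small rim":((.594,-.309),.085),"large rim":((.457,-.162),.085),
 "Lsmall disc":((.59,.141),.018),"Lsmall knob":((.59,.141),.048),"Lmed disc":((.454,.144),.018),"Lmed knob":((.454,.144),.048),"Llarge disc":((.598,.3),.018),"Llarge knob":((.598,.3),.048),"brush":((.58,-.01),.215),"pot":((.578,-.008),.091)}
def show(n):
    c=capture(n); P=cloud(c)
    for k,(xy,h) in T.items(): print(n,k,fit(P,xy,h))
    return c
show("top");show("side")
servo_line([.241,-.55,.38]); move_ptp([.55,-.15,.40],q(H))
print(current_joint_pos(),current_clock(),current_finger_gap())
c=show("wrist"); cv2.imwrite("pics/w0.png",c["image"])
o=-c["R"].T@c["t"]; print(o-current_position(),c["R"])
E
```

```text
top lid_tall knob [ 5.982e-01 -1.586e-01  1.220e-02  1.698e-01  3.000e-04  1.010e+02]
top lid_tall disc [ 5.982e-01 -1.584e-01  4.040e-02  1.401e-01  4.000e-04  8.630e+02]
top small rim [ 5.939e-01 -3.105e-01  3.430e-02  8.440e-02  5.000e-04  1.550e+02]
top large rim [ 4.567e-01 -1.553e-01  5.220e-02  8.400e-02  3.000e-04  2.420e+02]
top Lsmall disc [5.898e-01 1.424e-01 3.520e-02 1.770e-02 6.000e-04 4.870e+02]
top Lsmall knob [5.895e-01 1.426e-01 1.280e-02 4.720e-02 5.000e-04 9.000e+01]
top Lmed disc [4.535e-01 1.439e-01 4.660e-02 1.780e-02 1.000e-03 1.006e+03]
top Lmed knob [4.535e-01 1.446e-01 1.180e-02 4.760e-02 5.000e-04 8.100e+01]
top Llarge disc [5.973e-01 2.985e-01 5.210e-02 1.760e-02 5.000e-04 1.190e+03]
top Llarge knob [5.973e-01 2.981e-01 1.240e-02 4.710e-02 5.000e-04 8.500e+01]
top brush [ 5.797e-01 -1.400e-02  1.200e-02  2.145e-01  8.000e-04  1.020e+02]
top pot [ 5.775e-01 -1.340e-02  3.420e-02  8.990e-02  4.000e-04  9.800e+01]
side lid_tall knob [ 5.981e-01 -1.546e-01  1.170e-02  1.703e-01  1.300e-03  4.300e+01]
side lid_tall disc [ 5.992e-01 -1.544e-01  4.160e-02  1.406
[... 1178 characters left out ...]
4.000e-04  2.630e+02]
wrist large rim [ 4.573e-01 -1.525e-01  5.260e-02  8.390e-02  3.000e-04  4.650e+02]
wrist Lsmall disc [5.908e-01 1.424e-01 3.320e-02 1.880e-02 3.000e-03 3.820e+02]
wrist Lsmall knob None
wrist Lmed disc [4.550e-01 1.436e-01 4.520e-02 1.870e-02 4.600e-03 8.010e+02]
wrist Lmed knob None
wrist Llarge disc None
wrist Llarge knob None
wrist brush [ 5.804e-01 -1.210e-02  1.230e-02  2.152e-01  7.000e-04  3.770e+02]
wrist pot [ 5.789e-01 -1.100e-02  3.480e-02  9.030e-02  3.000e-04  2.500e+02]
[0.00020276 0.0676065  0.16261666] [[ 9.99998710e-01 -1.49053547e-03  5.98456075e-04]
 [-1.59187886e-03 -9.69351938e-01  2.45671095e-01]
 [ 2.13933075e-04 -2.45671730e-01 -9.69353060e-01]]
```

View pics/w0.png

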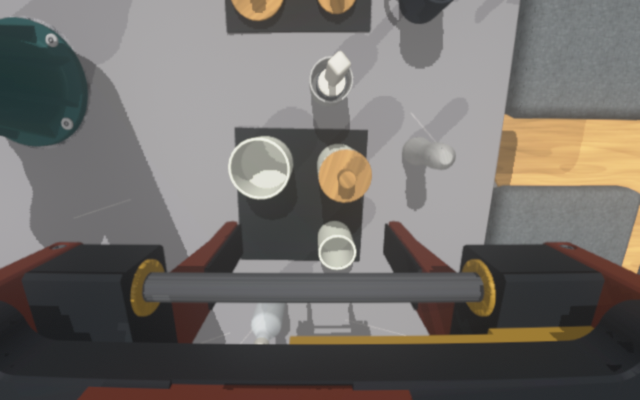

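The wrist view is clear and agrees with the other views: tall lid at (347,178), large jar at (260,168), small jar at (337,247), brush handle at (338,65). The fits show small and large low jars, so the medium lid is the spare. Next I'll take off the tall lid and lay it in the free slot.

```bash
cat >> h.py <<'E'
def wfit(xy,h,R=None,dx=0,up=.23,show=None,dz=.005):
    """look from above xy with the wrist camera and fit"""
    move_ptp([xy[0]+dx,xy[1]-.0,h+up],q(H)); c=capture("wrist")
    if show: cv2.imwrite(show,c["image"])
    return fit(cloud(c),np.array(xy),h,R,dz=dz)
def pick(xy,zdisc,zup):
    servo_line([*xy,zdisc+.05],q(H),rate=.2)
    servo_line([*xy,zdisc+.003],rate=.06,contact_N=8); move_gripper(.0)
    z=current_position()[2]; print("gap",current_finger_gap(),"z",z,"F",current_grip_force())
    servo_line([*xy,z+.03],rate=.05); servo_line([*xy,zup],rate=.2); print("gap",current_finger_gap())
    return z-zdisc
def place(xy,zdisc,off):
    """set held lid so its disc top comes to zdisc"""
    servo_line([*xy,zdisc+off+.03],rate=.15)
    r=servo_line([*xy,zdisc+off-.003],rate=.02,contact_N=4)
    print("contact",r,"z-expected",current_position()[2]-zdisc-off,"F",current_force())
E
python3 - <<'E'
from h import *
xy=[.599,-.1557]
off=pick(xy,.1403,.32)
move_ptp([.455,.298,.20],q(H))
place([.455,.298],.018,off)
move_gripper(.06); servo_line([.455,.298,.12],rate=.15)
print(current_clock())
# inspect brush, jar from above
move_ptp([.58,-.06,.45],q(H)); c=capture("wrist"); P=cloud(c); cv2.imwrite("pics/w1.png",c["image"])
print("brush",fit(P,(.58,-.012),.215),"pot",fit(P,(.579,-.011),.090),"tall",fit(P,(.599,-.156),.134),"large",fit(P,(.457,-.1525),.084),"small",fit(P,(.594,-.308),.084))
m=(abs(P[:,2]-.215)<.004)&(np.hypot(*(P[:,:2]-[.58,-.012]).T)<.03)
print("rect",cv2.minAreaRect(P[m][:,:2].astype(np.float32)*1000))
for h in (.2,.17,.14,.125):
    n=(abs(P[:,2]-h)<.006)&(np.hypot(*(P[:,:2]-[.58,-.012]).T)<.03); print(h,n.sum(),P[n][:,:2].mean(0) if n.any() else 0)
c=capture("top");P=cloud(c)
for n,h,xy in (("Ltall",.018,(.455,.298)),("Ltall k",.048,(.455,.298)),("Ls",.018,(.59,.142)),("Ll",.018,(.598,.3)),("Lm",.018,(.4535,.144))): print(n,fit(P,xy,h))
print(current_clock())
E
```

```text
gap 0.025606423000104007 z 0.14328096276910787 F 29.999975860118866
gap 0.0252548608031516
contact True z-expected 0.0002771555354293062 F [-0.94135535  0.61587761  3.83652776]
15.3417
brush [ 5.803e-01 -1.140e-02  1.250e-02  2.148e-01  8.000e-04  2.410e+02] pot [ 5.791e-01 -1.070e-02  3.410e-02  9.020e-02  5.000e-04  2.060e+02] tall [ 5.990e-01 -1.552e-01  4.060e-02  1.338e-01  2.000e-04  3.580e+02] large [ 4.572e-01 -1.522e-01  5.270e-02  8.350e-02  3.000e-04  3.330e+02] small [ 5.944e-01 -3.062e-01  3.330e-02  8.330e-02  2.000e-04  7.000e+01]
rect ((580.7813720703125, -11.302011489868164), (21.69341278076172, 21.551952362060547), 44.27262878417969)
0.2 1 [ 0.56997482 -0.00561417]
0.17 1 [ 0.57250423 -0.00335817]
0.14 2 [0.5809495  0.00060938]
0.125 2 [0.58100172 0.00198954]
Ltall None
Ltall k None
Ls [5.897e-01 1.426e-01 3.500e-02 1.790e-02 4.000e-04 4.820e+02]
Ll None
Lm [4.535e-01 1.436e-01 4.660e-02 1.780e-02 9.000e-04 1.005e+03]
17.2667
```

View pics/w1.png

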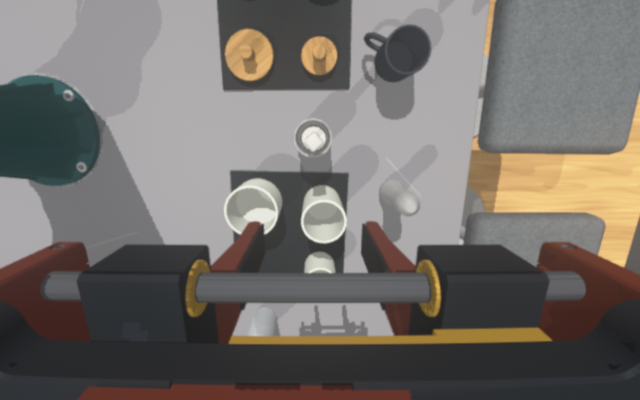

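The wrist view shows the tall jar open at (325,215) and the brush upright in its pot at (313,138). Its square handle is turned 44°. Next I'll take the brush and scrub.

Run:
```python
from h import *
psi=np.deg2rad(44.27); Q=q(psi); b=[.5806,-.0113]; j=[.599,-.1554]
move_ptp([*b,.30],Q); servo_line([*b,.24],rate=.2); servo_line([*b,.176],rate=.06,contact_N=6)
move_gripper(0); z0=current_position()[2]; off=z0-.005; print("gap",current_finger_gap(),"z",z0)
servo_line([*b,z0+.01],rate=.05); servo_line([*b,.345],rate=.2); print("gap",current_finger_gap())
c=capture("top"); P=cloud(c); print("tall rim",fit(P,j,.134))
servo_line([*j,.345],rate=.2)
servo_line([*j,.22],rate=.15,contact_N=8); print(current_position())
for k in range(2):
    r=servo_line([*j,.010+off-.003],rate=.05,contact_N=5)
    print("down",r,"end z",current_position()[2]-off,"F",current_force()); sleep(.3)
    servo_line([*j,.004+.065+off],rate=.06); print("up end",current_position()[2]-off); sleep(.3)
servo_line([*j,.345],rate=.15)
print("gap",current_finger_gap(),current_clock())
c=capture("wrist"); P=cloud(c); cv2.imwrite("pics/w2.png",c["image"]); print("tall",fit(P,j,.134),"pot",fit(P,(.579,-.011),.090))
```

```text
gap 0.02194685571066431 z 0.17601365309981445
gap 0.021514839609012494
tall rim [ 5.980e-01 -1.583e-01  4.040e-02  1.337e-01  4.000e-04  2.010e+02]
[ 0.59971562 -0.15540699  0.2210065 ]
down True end z 0.009727544001028737 F [-0.66594121  0.73487617  3.29791561]
up end 0.06848323803330664
down True end z 0.009679651360697872 F [ 0.51954161 -0.38855169  5.11144485]
up end 0.06849539764879614
gap 0.021805014785192665 29.8417
tall [ 5.994e-01 -1.557e-01  4.060e-02  1.341e-01  2.000e-04  3.980e+02] pot [ 5.792e-01 -1.090e-02  3.460e-02  9.030e-02  4.000e-04  4.160e+02]
```

View pics/w2.png

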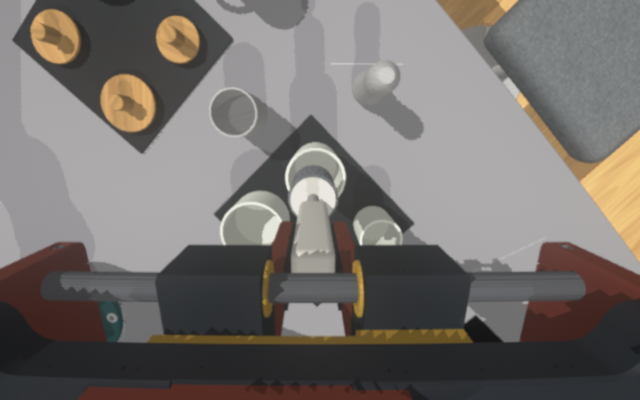

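Both strokes are done. The picture shows the brush held between the fingers at (315,200), clear above the tall jar, and the empty pot at (233,112). Next I'll put the brush back in the pot and re-check the lids and jars.

Run:
```python
from h import *
b=[.580,-.0110]; off=.171
servo_line([*b,.345],rate=.2); servo_line([*b,.24],rate=.15,contact_N=8)
r=servo_line([*b,.005+off-.003],rate=.04,contact_N=4); print("floor",r,"end",current_position()[2]-off)
move_gripper(.06); servo_line([*b,.30],rate=.15)
# lids from above
move_ptp([.52,.20,.36],q(H)); c=capture("wrist"); cv2.imwrite("pics/w3.png",c["image"]); P=cloud(c)
for n,xy in (("Lt",(.455,.298)),("Ls",(.59,.142)),("Lm",(.454,.144)),("Ll",(.598,.299))): print(n,fit(P,xy,.018,near=.08),fit(P,xy,.048,near=.08))
c=capture("side"); P=cloud(c); print("side brush",fit(P,(.58,-.011),.215),"pot",fit(P,(.579,-.011),.09),"tall",fit(P,(.599,-.156),.134),"small",fit(P,(.594,-.307),.084),"large",fit(P,(.457,-.1525),.084))
print(current_clock())
```

```text
floor True end 0.0047302283755688845
Lt [4.548e-01 2.973e-01 4.060e-02 1.860e-02 4.000e-04 1.604e+03] [4.551e-01 2.966e-01 1.250e-02 4.850e-02 2.000e-04 2.070e+02]
Ls [5.909e-01 1.454e-01 3.440e-02 1.830e-02 3.000e-04 8.770e+02] [5.909e-01 1.454e-01 1.250e-02 4.790e-02 2.000e-04 1.700e+02]
Lm [4.540e-01 1.469e-01 4.650e-02 1.820e-02 3.000e-04 1.748e+03] [4.541e-01 1.472e-01 1.240e-02 4.780e-02 3.000e-04 1.680e+02]
Ll [5.993e-01 3.007e-01 5.260e-02 1.880e-02 4.000e-04 2.861e+03] [5.989e-01 2.999e-01 1.250e-02 4.860e-02 3.000e-04 2.060e+02]
side brush [ 5.771e-01 -8.400e-03  1.220e-02  2.150e-01  1.700e-03  4.700e+01] pot [ 5.784e-01 -9.700e-03  3.500e-02  8.950e-02  1.100e-03  1.120e+02] tall [ 5.986e-01 -1.556e-01  4.140e-02  1.331e-01  1.100e-03  1.380e+02] small [ 5.952e-01 -3.084e-01  3.580e-02  8.270e-02  2.000e-03  9.800e+01] large [ 4.567e-01 -1.533e-01  5.380e-02  8.330e-02  1.600e-03  1.900e+02]
35.8333
```

View pics/w3.png

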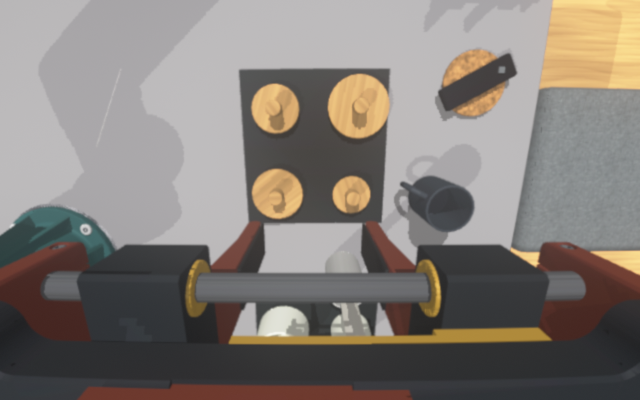

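The picture shows all four lids flat on mat_a: tall (275,107), large (357,105), medium (278,192), small (351,194). The brush is back in the pot at (345,268). Next I'll close the jars, re-measuring each lid before the grasp and each jar with the lid in hand.

```bash
cat >> h.py <<'E'
def close_jar(name,lid,jar,Rl,hrim):
    zd=hrim+.006
    f=wfit(lid,.018,Rl); k=fit(cloud(capture("wrist")),np.array(lid),.048); print(name,"lid",f,"knob",k)
    if f is None or f[4]>.0015: print("lid not there"); return False
    lid=f[:2]
    off=pick(lid,.018,.32)
    v=[jar[0],jar[1]-.13,.33]; move_ptp(v,q(H)); c=capture("wrist"); g=fit(cloud(c),np.array(jar),hrim,Rl); print("jar held-view",g)
    cv2.imwrite(f"pics/{name}_h.png",c["image"])
    if g is None or g[4]>.0015 or np.hypot(*(g[:2]-jar))>.004: print("CHECK JAR; stopped holding, off",off); return False
    j=g[:2] if g[5]>100 else np.array(jar)
    servo_line([*j,.33],rate=.2)
    servo_line([*j,zd+off+.02],rate=.15)
    r=servo_line([*j,zd+off-.002],rate=.02,contact_N=3)
    e=current_position()[2]-zd-off; print("contact",r,"e",e,"F",current_force())
    if e>.003: print("NOT SEATED; holding, off",off); return False
    sleep(.2); move_gripper(.06); servo_line([*j,zd+.08],rate=.1); move_ptp([j[0],j[1],hrim+.26],q(H))
    c=capture("wrist"); P=cloud(c); cv2.imwrite(f"pics/{name}_d.png",c["image"])
    print("done: disc",fit(P,j,zd,Rl),"knob",fit(P,j,zd+.03),"t",current_clock()); return True
E
python3 - <<'E'
from h import *
close_jar("tall",(.4550,.2970),(.5992,-.1556),.041,.134)
E
```

```text
tall lid [4.551e-01 2.978e-01 4.100e-02 1.830e-02 2.000e-04 2.229e+03] knob [4.552e-01 2.977e-01 1.250e-02 4.810e-02 2.000e-04 2.880e+02]
gap 0.025843874325879517 z 0.02109763130652229 F 30.000321865081787
gap 0.025257861078711353
jar held-view [ 5.988e-01 -1.566e-01  4.100e-02  1.344e-01  2.000e-04  8.270e+02]
contact True e 3.405921404143336e-05 F [-0.11005006 -0.84221381  5.44959197]
done: disc [ 5.989e-01 -1.563e-01  4.100e-02  1.404e-01  2.000e-04  2.030e+03] knob [ 5.989e-01 -1.565e-01  1.250e-02  1.702e-01  4.000e-04  2.580e+02] t 49.275
```

Run:
```python
from h import *
c=capture("side"); P=cloud(c)
print("small",fit(P,(.594,-.308),.084),"large",fit(P,(.457,-.1525),.084))
if close_jar("large",(.599,.3005),(.4572,-.1525),.053,.084):
    close_jar("small",(.5909,.1440),(.5947,-.3080),.035,.084)
```

```text
small [ 5.955e-01 -3.077e-01  3.510e-02  8.320e-02  1.200e-03  9.000e+01] large [ 4.565e-01 -1.530e-01  5.380e-02  8.330e-02  1.500e-03  1.940e+02]
large lid [5.990e-01 3.010e-01 5.300e-02 1.840e-02 2.000e-04 3.967e+03] knob [5.990e-01 3.011e-01 1.260e-02 4.810e-02 2.000e-04 2.940e+02]
gap 0.02579957501086984 z 0.021125760156871475 F 30.00021457672119
gap 0.025732529864668948
jar held-view [ 4.573e-01 -1.538e-01  5.300e-02  8.440e-02  3.000e-04  8.180e+02]
contact True e -7.132560461317258e-05 F [ 0.19104899 -0.19303145  5.80051659]
done: disc [ 4.573e-01 -1.535e-01  5.300e-02  9.030e-02  3.000e-04  3.579e+03] knob [ 4.573e-01 -1.535e-01  1.250e-02  1.201e-01  4.000e-04  2.610e+02] t 64.15
small lid [5.908e-01 1.449e-01 3.500e-02 1.830e-02 2.000e-04 1.537e+03] knob [5.91e-01 1.45e-01 1.26e-02 4.82e-02 2.00e-04 2.94e+02]
gap 0.02555544105527851 z 0.02110756772320328 F 30.00020831823349
gap 0.025041271282886204
jar held-view [ 5.948e-01 -3.093e-01  3.500e-02  8.450e-02  3.000e-04  5.130e+02]
contact True e 1.5537926162198512e-05 F [ 0.04471825 -0.49217474  4.0326693 ]
done: disc [ 5.947e-01 -3.090e-01  3.500e-02  9.030e-02  2.000e-04  1.386e+03] knob [ 5.947e-01 -3.091e-01  1.260e-02  1.201e-01  2.000e-04  2.610e+02] t 78.4583
```

Every lid is on at its expected seated height. I'll take a last look with the arm clear before handing in.

Run:
```python
from h import *
move_ptp([.45,-.25,.45],q(H)); goto_joints([-1.273,.2,1.4,0,1.5,-.115]); sleep(.5)
for n in ("top","side"):
    c=capture(n); P=cloud(c)
    for k,xy,h in (("tall",(.599,-.156),.14),("large",(.457,-.153),.09),("small",(.595,-.309),.09),("brush",(.58,-.011),.215),("pot",(.579,-.011),.09)):
        m=(np.hypot(*(P[:,:2]-xy).T)<.033)&(abs(P[:,2]-h)<.005); A=np.c_[P[m][:,:2]-xy,np.ones(m.sum())]
        print(n,k,fit(P,xy,h),"tilt",np.round(np.linalg.lstsq(A,P[m][:,2],rcond=None)[0][:2],3))
    cv2.imwrite(f"pics/{n}9.png",c["image"])
    if n=="top": a=c["image"][120:300,250:480]
    else: b=c["image"][140:320,200:430]
cv2.imwrite("pics/fin.png",cv2.resize(np.hstack([a,b]),None,fx=1.7,fy=1.7)); print(current_clock())
```

```text
top tall [ 5.978e-01 -1.589e-01  4.060e-02  1.403e-01  4.000e-04  8.610e+02] tilt [-0.001  0.001]
top large [ 4.567e-01 -1.564e-01  5.220e-02  9.030e-02  4.000e-04  1.490e+03] tilt [ 0. -0.]
top small [ 5.942e-01 -3.111e-01  3.440e-02  9.030e-02  5.000e-04  5.330e+02] tilt [ 0.003 -0.005]
top brush [ 5.772e-01 -1.240e-02  1.280e-02  2.143e-01  7.000e-04  1.000e+02] tilt [-0.013 -0.013]
top pot [ 5.776e-01 -1.360e-02  3.420e-02  8.970e-02  5.000e-04  1.100e+02] tilt [-0.004  0.06 ]
side tall [ 5.987e-01 -1.558e-01  4.140e-02  1.404e-01  1.200e-03  3.010e+02] tilt [0.005 0.014]
side large [ 4.572e-01 -1.527e-01  5.340e-02  9.050e-02  1.400e-03  6.100e+02] tilt [ 0.01  -0.009]
side small [ 5.933e-01 -3.066e-01  3.450e-02  9.090e-02  2.300e-03  1.760e+02] tilt [-0.002 -0.035]
side brush [ 5.774e-01 -9.600e-03  1.150e-02  2.149e-01  1.200e-03  4.500e+01] tilt [ 0.081 -0.001]
side pot [ 5.786e-01 -9.700e-03  3.470e-02  8.890e-02  1.200e-03  1.170e+02] tilt [ 0.005 -0.002]
81.1917
```

View pics/fin.png

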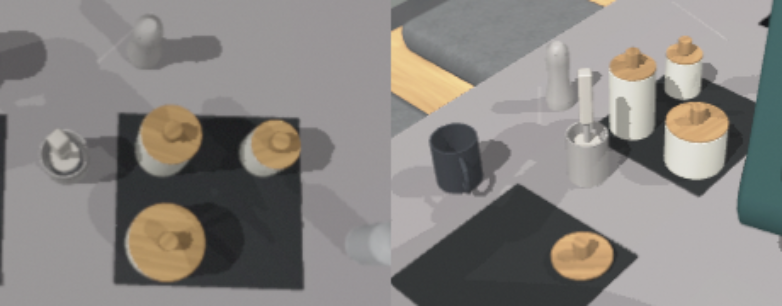

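The picture shows all three jars closed and level: tall (170,135), small (270,147), large (165,243). The brush is upright in its pot at (62,150), the spare lid is still on mat_a, and the mug and mill are in place. I'm handing it in.

```bash
python3 -c "
from bench import *
print(close_job())"
```

```text
the job is handed in; nothing more can be done
None
```

The job is handed in at about 81 s: tall jar scrubbed in two full strokes, brush upright in its pot, tall, large and small jars closed with their own lids, medium lid left as the spare; the hand-in call returned no verdict.

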